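# Reset the preheater's tripped over-temperature cut-out through its slot

### The job

The board preheater has tripped its over-temperature cut-out. Take the reset probe (the tool with the square handle) from the tool stand, feel along the reset slot in the preheater's front cover with its tip until it drops into the cut-out's guide well, and push the button in fully to reset it. Push gently (the guard under the slot is thin sheet), then hang the probe back in the stand and leave everything else where it is.

Things in the scene. Friction and masses are not known exactly. Their poses are not given: they have to be found in the camera images.
- preheater: Fixed infrared board preheater, dark steel box 270 mm deep (x) by 320 mm wide (y). Origin: centre of its underside, on the bench; own -x is its front, z up. Its aluminium cover plate is the flat front 70 mm (own x -135 to -65 mm), upper face 75 mm above the bench; behind it the heater field with a board on two rails, up to 39 mm above the cover.
- slot (a point): Centre of the reset slot in the cover plate (own x -100, y +50 mm of the preheater), level with the cover's upper face; axes as the preheater. The slot is 90 mm long (along y), 11 mm wide (x), straight-sided, through the 4 mm thick cover.
- slot_floor (a point): Centre of the slot's floor, 4 mm below slot: a hard flat guard strip close under the cover. It has one opening, 11 by 11 mm, as wide as the slot, into the cut-out's guide well. The cut-out is clamped anywhere along the slot, the well's centre up to 30 mm either way from here along y; where is not measured.
- reset_button (a joint): Reset button in the well, its top 10 mm below the guard strip (14 mm below the cover's upper face) while tripped; the well is 11 mm square. Value: how far it is pushed down (m), 0 = tripped, as at the start; 0.005 = fully in, at a hard stop. It yields at about 6 N and stays where it is pushed.
- stand: Fixed aluminium tool stand, 130 mm long (its x) by 60 mm wide (its y), top plate 80 mm above the bench. Origin: centre of its underside. Three square holes of 14 mm through the 8 mm thick top plate, at x = -42, 0 and +42 mm, y = 0; open beneath. Each holds one tool by its collar; the probe hangs in any one of them, its flats roughly square to the stand.
- probe: White plastic reset probe, 118 mm long, about 60 g, hanging upright in the stand. Origin: centre of the end face of its tip; own z up towards the handle. Shaft 7 mm thick, end slightly chamfered, from 0 to 44 mm; black collar 24 mm across, 44 to 48 mm; square handle, 18 by 18 mm, flats square to its x and y, 48 to 118 mm. In the stand its collar rests on the top plate, tip 36 mm above the bench.
- probe_tip (a point): Centre of the end face of the probe's tip.
- probe_collar (a point): Centre of the underside of the probe's collar, 44 mm above its tip.
- driver: Bystander: small black screwdriver hanging in the stand, 108 mm long, collar 24 mm across, waisted handle up to 19 mm thick, its top 144 mm above the bench. Origin at its lower end.
- brush: Bystander: cleaning brush hanging in the stand, 113 mm long, collar 24 mm across, tapered wooden handle up to 16 mm thick, its top 149 mm above the bench. Origin at its lower end.
- multimeter: Bystander: multimeter lying on its back, 185 mm (x) by 88 mm (y), 55 mm high. Origin: centre of its underside.
Not all that is in view belongs to the job. Leave any green look-alike of the stand alone. Leave any pink or yellow look-alike of the probe alone.

How it is judged:
On the way, in this order (a step that is already met when the one before it is completed fails the run):
1. the probe is lifted out of the stand (z of probe_tip in the frame of stand above 0.085 m), for 0.1 s.
2. the probe's tip has pushed the reset button fully in (value of joint reset_button above 0.0043 m and z of probe_tip in the frame of slot below -0.016 m), for 0.1 s.
At the end, for the whole second after the job is handed in: The reset button is in (at least 4.3 of its 5 mm) and the probe hangs upright (within 0.15 rad) and still in a hole of the stand, its collar on the top plate (within 4 mm above it) (value of joint reset_button above 0.0043 m and z of probe_collar in the frame of stand between 0.077 and 0.084 m and x of probe_collar in the frame of stand between -0.055 and 0.055 m and y of probe_collar in the frame of stand between -0.01 and 0.01 m and angle between probe's own z axis and vertical below 0.15 rad and linear speed of probe below 0.02 m/s); the robot touches nothing.
It fails at once if the probe presses on the preheater with more than 25 N (contact force between probe and preheater above 25 N).
It fails at once if the robot's arm or fingers push the preheater with more than 25 N (contact force between any of the fingers, the arm and preheater above 25 N).
It fails at once if the screwdriver or the brush is shifted by more than 20 mm (distance of any of driver, brush from where it was at the start of the episode above 0.02 m).
It fails at once if the multimeter is shifted by more than 20 mm (distance of multimeter from where it was at the start of the episode above 0.02 m).
It also fails if it takes over 67 s, if anything falls off the work surface, if the arm or the gripper's body presses on something with over 40 N, if the wrist force passes 120 N, or if a joint passes its speed limit or range.

### The arm

A 7-joint arm with a two-finger parallel gripper is mounted at the origin on the work surface. World frame = base frame: x ahead of the robot, y to its left, z up, the work surface at z = 0. Lengths are in m, angles in rad, forces in N, time in s.
With the tool pointing down it reaches from about 0.4 to 0.925 m from the base axis. Payload 4.1 kg.
Tool frame: the origin (TCP) lies on the front face of the gripper's body, between the roots of the fingers; the fingertips stand ahead of it and the grasp point (between the pads) lies 54 mm ahead of it (arm.tcp_to_tips is the z of the fingertips in the tool frame, in m); z points along the fingers, x is the direction in which the jaws open and shut, and the axes are right-handed (so a half turn about z gives the same grasp; the last joint's range is limited). The gripper opens to 85 mm and grips with 20 to 120 N. Pads are 22 mm wide; open, the fingers measure 114 mm over their backs; the gripper's body (76 mm by 85 mm) begins 54 mm behind the grasp point. The pads swing forward as they close: fully open they stand 13 mm farther back than shut.
Start: joints at [-1.422, 0.398, 0.045, 1.537, -0.019, 1.207, -0.051], TCP at [0.159, 0.63, 0.304] pointing down, gripper open.
Joint ranges: [-2.82, 2.82], [-0.49, 2.23], [-1.37, 1.46], [0, 2.46], [-1.36, 4.5], [0.23, 2], [-2.94, 2.94]. Speed limits (rad/s): [2.57, 2.57, 3.14, 3.14, 3.14, 3.14, 3.14].

### API

Orientations are given as [roll, pitch, yaw] about the fixed x, y, z axes, in that order (R = Rz(yaw) Ry(pitch) Rx(roll)).
In Python, from workcell import arm gives the robot as it stands.
- The arm moves only by the shell command python3 -m creep 'ROWS' [OPENING] [FORCE]. ROWS is a JSON object of lists of equal length, an entry for each row: "linear": the shift along the tool's x, y, z in mm, a list of three; "rot": the turn, a rotation vector about the tool's x, y, z in rad, a list of three. In form: {"linear": [[dx, dy, dz], ...], "rot": [[ax, ay, az], ...]}. A call has 1 to 8 rows; each row shifts and turns the commanded pose from where the row before left it, along the tool's axes as they then stand; what a row does not reach is not made up. A row lasts 1/10 s, in which the tool goes at most 50 mm and 8.59 degrees, less where a joint would pass 70% of its speed; a pose out of reach is approached as far as the arm can. A call is refused whole if a number of a shift passes 50 or a number of a turn 0.15, either way. A call with a gripper value outside its range is refused whole. OPENING is the closure, from 0 (fully open) to 1 (shut), set as the call begins (- or left out, the last holds). The fingers move at their own pace and stop on an object; FORCE is the grip in N (left out, the last holds). Time passes only in rows, so rows that do not move let the fingers close. It gives the time, the measured TCP pose, the force and the opening at its end, in the units of the state.
- arm.get_obs(): the state, without advancing time (a new reading comes with each control period).
- arm.read_camera(name): name is "scene" or "top" or "wrist"; returns a dict with "color" (400x640x3 uint8, red, green, blue), "fx", "fy", "cx", "cy" (pixels), "R" (3x3) and "t" (3): a world point X has camera coordinates R X + t. Camera axes: x right, y down, z forward; pixel columns grow to the right and rows downward; lengths in m; the calibration is good to about 2 mm. A picture is of the moment at which its call begins. There is no depth.
- arm.sign_off(): hands the job in, once; it reports no verdict.
The state is a dict: "time": time; "joint_pos": joint angles; "qvel": joint speeds; "joint_efforts": joint torques, N m; "tool_pos": TCP position; "tool_rot": TCP orientation; "contact_force": force on the tool from outside, world axes, zero at the start; "wrist_torque": the same for the moment, N m; "finger_gap": opening from 0.0 (shut) to 1.0 (fully open).
Only numpy, scipy, OpenCV 4.12 (cv2) and the standard library are available. Lean on these libraries where they do the work, as an engineer would, in place of code of your own. Each camera call takes 0.05 s, during which the arm holds its last target. There are 200 camera calls.

## Working session

There is one attempt and no reset: what is moved stays moved. The work goes in short steps, Python scripts to look and compute and a shell command to move; the robot and the scene stay as the last step left them, time stands still between calls to the robot, and variables do not carry over. Pictures are saved under pics/ and viewed, about 8 in all and at most 12, crops included, and the job is handed in when it is done.

```bash
ls; mkdir -p pics; cat > h.py <<'E'
import numpy as np, cv2, pickle
from workcell import arm
def shot(n,f):
    c=arm.read_camera(n); pickle.dump(c,open(f'pics/{f}.pkl','wb')); cv2.imwrite(f'pics/{f}.png',c['color'][:,:,::-1]); return c
def load(f): return pickle.load(open(f'pics/{f}.pkl','rb'))
def back(c,u,v,z):
    R=np.array(c['R']);t=np.array(c['t']); d=R.T@np.array([(u-c['cx'])/c['fx'],(v-c['cy'])/c['fy'],1]); o=-R.T@t
    return o+d*(z-o[2])/d[2]
def proj(c,X):
    p=np.array(c['R'])@np.array(X)+np.array(c['t']); return c['fx']*p[0]/p[2]+c['cx'],c['fy']*p[1]/p[2]+c['cy']
E
python3 - <<'E'
from h import *
for n in('scene','top'):
    c=shot(n,n+'0'); print(n,c['fx'],-np.array(c['R']).T@c['t'])
a=np.vstack([load('scene0')['color'],load('top0')['color']])
cv2.imwrite('pics/both.png',cv2.resize(a,(480,600),interpolation=3)[:,:,::-1])
print(arm.get_obs(),arm.tcp_to_tips)
E
```

```text
pics
scene 462.0421826435466 [ 1.37010207 -0.43280222  0.77651402]
top 389.1539389243953 [0.27546607 0.06280182 1.27833429]
{'time': 0.1, 'joint_pos': array([-1.42202295,  0.39912428,  0.04502993,  1.53774703, -0.0187239 ,
        1.20691092, -0.05072466]), 'qvel': array([ 0.00181467, -0.00196837,  0.00198654, -0.00405968, -0.00135258,
        0.00072756,  0.00028354]), 'joint_efforts': array([ 3.39228020e-03, -4.76261401e+01,  1.37025565e+00, -2.54951745e+01,
        1.19885252e-02,  4.97708636e-03, -1.73995244e-05]), 'tool_pos': array([0.15925939, 0.62973173, 0.30296617]), 'tool_rot': array([3.14149482e+00, 1.76526772e-03, 1.32310771e+00]), 'contact_force': array([-0.11114642, -0.40893071, -0.4623663 ]), 'wrist_torque': array([0.00282081, 0.03307813, 0.01627312]), 'finger_gap': 1.0014989021372414} 0.0726
```

View pics/top0.png

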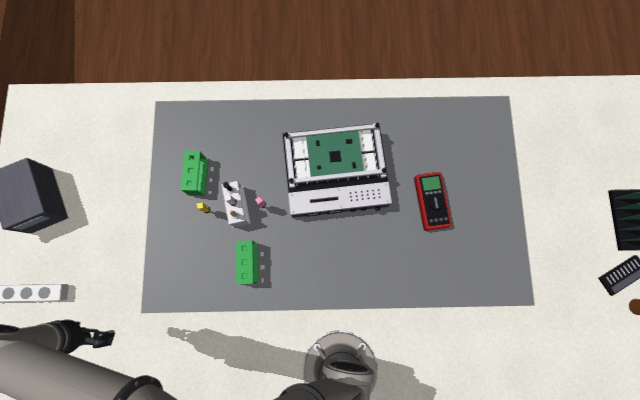

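View pics/scene0.png

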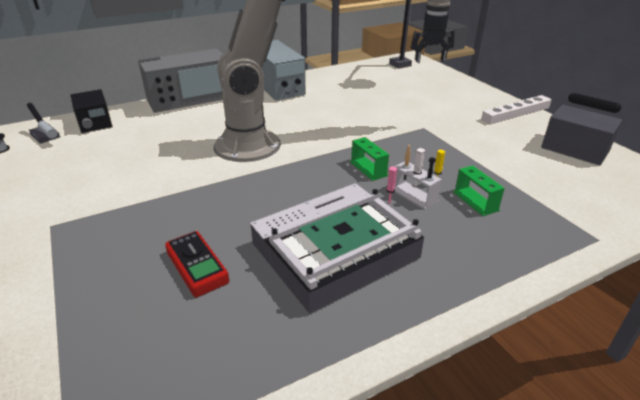

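Top view: the aluminium stand is at about (233,202), between green look-alikes at (194,173) and (246,262). Preheater slot is at about (323,199). Probe candidates in the scene view are white (420,158), pink (392,178) and yellow (440,160). The white one in the grey stand fits, which I'll confirm in an enlarged crop.

```bash
python3 - <<'E'
from h import *
a=load('top0')['color'][165:245,180:400]; b=load('scene0')['color'][130:215,340:510]
a=cv2.resize(a,(770,280),interpolation=2); b=cv2.resize(b,(600,300),interpolation=2)
b=np.pad(b,((0,0),(0,170),(0,0)))
cv2.imwrite('pics/crop1.png',np.vstack([a,b])[:,:,::-1])
E
```

```text
(no output)
```

View pics/crop1.png

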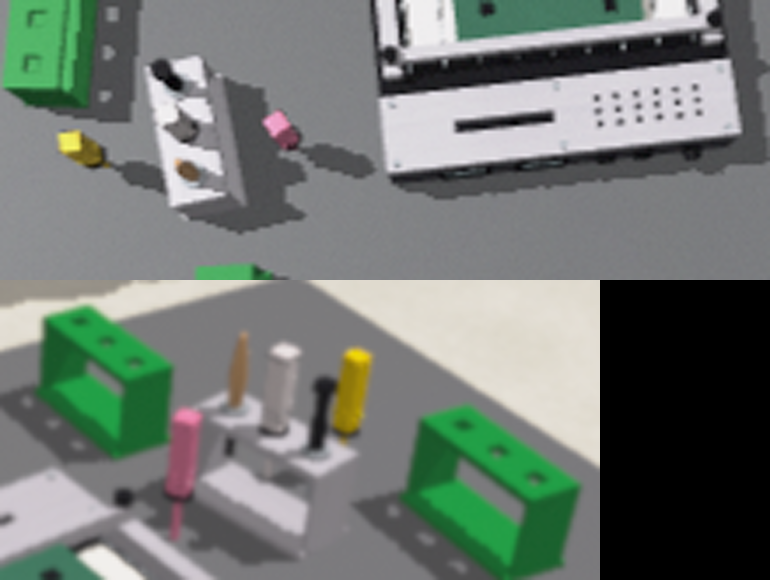

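White probe (top px about (232,200)) is in the middle hole of the grey stand, between the driver and the brush. The pink and yellow look-alikes stand about 80 mm to either side. Now the numbers.

```bash
cat > w.py <<'E'
from h import *
from scipy.spatial.transform import Rotation as Ro
import sys
def delta(X,yaw=None):
    """shift to tool pose X in tool axes mm (tool down), and yaw turn about tool z"""
    o=arm.get_obs(); R=Ro.from_euler('xyz',o['tool_rot']); 
    d=R.inv().apply(np.array(X)-o['tool_pos'])*1000
    x=R.as_matrix()[:,0]; cur=np.arctan2(x[1],x[0]); t=None
    if yaw is not None: t=-((yaw-cur+np.pi/2)%np.pi-np.pi/2)
    print('shift',d.round(1),'turn z',t,'yaw',cur,'tool z',R.as_matrix()[:,2].round(4)); return d,t
E
python3 - <<'E'
from w import *
c=load('top0'); f=lambda u,v,z:back(c,u/3.5+180-.35,v/3.5+165-.35,z)[:2]
P=np.array([f(147,68,.08),f(203,57,.08),f(237,195,.08),f(172,207,.08)]);print('stand',P.round(3),P.mean(0))
d=(P[0]+P[1]-P[2]-P[3]);print('axis deg',np.degrees(np.arctan2(d[1],d[0])), np.linalg.norm(d)/2)
s=np.array([f(455,127,.075),f(554,117,.075)]);print('slot ends',s,s.mean(0),np.linalg.norm(s[0]-s[1]))
e=s[0]-s[1];print('slot y dir deg',np.degrees(np.arctan2(e[1],e[0])))
q=[f(380,100,.075),f(727,62,.075),f(740,130,.075),f(390,172,.075)];print('plate',np.round(q,3))
for n,u,v,z in(('pink',278,122,.12),('yellow',72,140,.12),):print(n,f(u,v,z))
d=np.arctan2(d[1],d[0]); delta([*P.mean(0),.30],d+np.pi/2)
E
```

```text
stand [[0.575 0.365]
 [0.584 0.314]
 [0.458 0.281]
 [0.448 0.338]] [0.51624651 0.32456588]
axis deg 13.137836050327039 0.13039908684043924
slot ends [[ 0.5169593   0.08691122]
 [ 0.52466336 -0.00253002]] [0.52081133 0.0421906 ] 0.08977241812742402
slot y dir deg 94.92304870451585
plate [[ 0.543  0.154]
 [ 0.573 -0.161]
 [ 0.51  -0.17 ]
 [ 0.477  0.146]]
pink [0.51492865 0.23945464]
yellow [0.50202415 0.41723309]
shift [-208.3  420.9    3.4] turn z -0.4769871094464948 yaw 1.3231077130138158 tool z [-3.0e-04 -1.7e-03 -1.0e+00]
```

```bash
python3 -m creep '{"linear":[[-21,42,0],[-21,42,0],[-21,42,0],[-21,42,0],[-21,42,0],[-21,42,0],[-21,42,0],[-21,42,0]],"rot":[[0,0,0],[0,0,0],[0,0,0],[0,0,0],[0,0,0],[0,0,0],[0,0,0],[0,0,0]]}' 0
python3 -m creep '{"linear":[[-20,42,0],[-20,42,0],[0,0,0],[0,0,0],[0,0,0],[0,0,0],[0,0,0],[0,0,0]],"rot":[[0,0,0],[0,0,0],[0,0,-0.12],[0,0,-0.12],[0,0,-0.12],[0,0,-0.117],[0,0,0],[0,0,0]]}'
python3 - <<'E'
from w import *
delta([.516,.3245,.30],np.radians(103.1))
c=shot('wrist','w0')
print(proj(c,[.516,.3245,.154]))
E
```

```text
time: 0.9
tool_pos: [0.4449, 0.3833, 0.3036]
tool_rot: [-3.141, 0.0, 1.323]
contact_force: [0.1, 0.9, 0.7]
finger_gap: 0.999
time: 1.7
tool_pos: [0.5155, 0.3254, 0.3036]
tool_rot: [-3.141, 0.0, 1.798]
contact_force: [-0.5, -0.5, -0.0]
finger_gap: 1.002
shift [-1.   0.3  3.6] turn z -0.0019098888642614664 yaw 1.7975245699418922 tool z [-5.e-04 -3.e-04 -1.e+00]
(np.float64(310.31964485772846), np.float64(210.90504947040472))
```

View pics/w0.png

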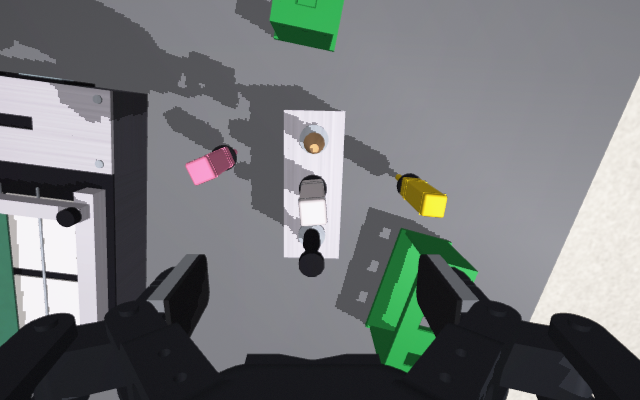

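Wrist view: the white handle top is at (313,212) against a predicted (310,211). The brush is at (314,142) and the driver top at (312,263). The look-alikes are clear of the fingers.

```bash
python3 - <<'E'
from w import *
c=load('w0')
p=back(c,313.5,212,.154);print(p, back(c,300,226,.154)-back(c,326,226,.154))
P=np.array([back(c,u,v,.08)[:2] for u,v in((284,111),(344,111),(337,258),(284,257))]);print(P.mean(0),P)
print('collar mid', back(c,313,188,.084), 'slot end',back(c,0,115,.075),back(c,32,123,.075),back(c,98,99,.075),back(c,99,164,.075))
delta([p[0],p[1],.13+.054],np.radians(103.1))
E
```

```text
[0.51626239 0.32670476 0.154     ] [ 0.00388092 -0.0168379   0.        ]
[0.51749464 0.32608519] [[0.45968025 0.28921195]
 [0.44869058 0.33684938]
 [0.57586093 0.36278891]
 [0.58574678 0.31549051]]
collar mid [0.51613702 0.32650679 0.084     ] slot end [0.51599144 0.05963176 0.075     ] [0.51664734 0.08565407 0.075     ] [0.4848106  0.13805409 0.075     ] [0.53890742 0.14257416 0.075     ]
shift [  1.1   1.1 119.6] turn z -0.0015051880109968607 yaw 1.7979292707951569 tool z [-4.e-04 -2.e-04 -1.e+00]
```

```bash
python3 -m creep '{"linear":[[1,1,40],[0,0,40],[0,0,30],[0,0,10],[0,0,0],[0,0,0]],"rot":[[0,0,0],[0,0,0],[0,0,0],[0,0,0],[0,0,0],[0,0,0]]}' 0
python3 -m creep '{"linear":[[0,0,0],[0,0,0],[0,0,0],[0,0,0],[0,0,0],[0,0,0],[0,0,0],[0,0,0]],"rot":[[0,0,0],[0,0,0],[0,0,0],[0,0,0],[0,0,0],[0,0,0],[0,0,0],[0,0,0]]}' 1 60
python3 -m creep '{"linear":[[0,0,-20],[0,0,-40],[0,0,-40],[0,0,-20],[0,0,0],[0,0,0]],"rot":[[0,0,0],[0,0,0],[0,0,0],[0,0,0],[0,0,0],[0,0,0]]}'
python3 - <<'E'
from w import *
s=shot('scene','s1')['color'][60:230,320:520]; w=shot('wrist','w1')['color']
cv2.imwrite('pics/lift.png',np.vstack([cv2.resize(s,(352,299),interpolation=2),cv2.resize(w,(352,220))])[:,:,::-1])
E
```

```text
time: 2.35
tool_pos: [0.5173, 0.3273, 0.1854]
tool_rot: [3.139, -0.001, 1.8]
contact_force: [0.6, 0.4, 0.0]
finger_gap: 1.003
time: 3.15
tool_pos: [0.5165, 0.3269, 0.1844]
tool_rot: [3.141, -0.0, 1.8]
contact_force: [-0.5, -1.1, 3.9]
finger_gap: 0.202
time: 3.75
tool_pos: [0.5159, 0.3265, 0.303]
tool_rot: [-3.14, 0.0, 1.8]
contact_force: [-0.1, 0.6, -1.5]
finger_gap: 0.203
```

View pics/lift.png

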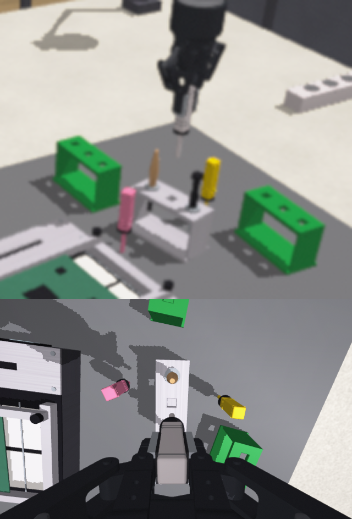

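```bash
python3 - <<'E'
from w import *
o=arm.get_obs();R=Ro.from_euler('xyz',o['tool_rot']);tip=o['tool_pos']+R.apply([0,0,.1484])
print(tip,'scene',proj(load('s1'),tip),'meas ~422.3,149.2','wrist',proj(load('w1'),tip))
delta([.5176,.0791,.303],np.radians(94.9))
E
python3 -m creep '{"linear":[[0,0,-40],[0,0,0]],"rot":[[0,0,0.07],[0,0,0.073]]}'
python3 - <<'E'
from w import *
delta([.5176,.0791,.34],np.radians(94.9))
E
```

```text
[0.51488509 0.32590055 0.15327392] scene (np.float64(420.28594903337785), np.float64(148.69260551631245)) meas ~422.3,149.2 wrist (np.float64(311.7130536795133), np.float64(210.27476178416757))
shift [-241.2  -54.    -0.8] turn z 0.14392844600055166 yaw 1.8002459061431706 tool z [-0.0032 -0.0023 -1.    ]
time: 4.05
tool_pos: [0.5176, 0.3274, 0.3466]
tool_rot: [3.137, -0.003, 1.654]
contact_force: [0.2, 1.0, -1.1]
finger_gap: 0.203
shift [-247.4  -20.7    5.9] turn z -0.0023030021269663248 yaw 1.6540144580156526 tool z [ 0.0041  0.0029 -1.    ]
```

```bash
python3 -m creep '{"linear":[[-41,-3,0],[-41,-3,0],[-41,-3,0],[-41,-3,0],[-41,-4,0],[-41,-4,0],[0,0,0],[0,0,0]],"rot":[[0,0,0],[0,0,0],[0,0,0],[0,0,0],[0,0,0],[0,0,0],[0,0,0],[0,0,0]]}'
python3 -m creep '{"linear":[[0,0,40],[0,0,40],[0,0,15],[0,0,0],[0,0,0]],"rot":[[0,0,0],[0,0,0],[0,0,0],[0,0,0],[0,0,0]]}'
python3 - <<'E'
from w import *
w=shot('wrist','w2'); shot('scene','s2'); shot('top','t2')
delta([.5176,.0791,.245],np.radians(94.9))
o=arm.get_obs();R=Ro.from_euler('xyz',o['tool_rot']);tip=o['tool_pos']+R.apply([0,0,.1484])
print(tip,proj(w,tip),proj(load('s2'),tip))
a=load('s2')['color'][150:250,250:400]
cv2.imwrite('pics/v2.png',np.vstack([w['color'][0:330],cv2.resize(a,(400,267),interpolation=2)[:, :].copy() if 0 else np.pad(cv2.resize(a,(405,270),interpolation=2),((0,0),(0,235),(0,0)))])[:,:,::-1])
E
```

```text
time: 4.85
tool_pos: [0.517, 0.0788, 0.3425]
tool_rot: [-3.139, 0.0, 1.654]
contact_force: [0.5, 0.1, -0.0]
finger_gap: 0.201
time: 5.35
tool_pos: [0.5177, 0.0813, 0.2487]
tool_rot: [-3.141, -0.0, 1.659]
contact_force: [0.8, 1.0, -1.0]
finger_gap: 0.202
shift [-1.5 -1.   5.2] turn z 0.0016124566947002261 yaw 1.6579299168373192 tool z [ 0.0026  0.001  -1.    ]
[0.51889298 0.08078296 0.10183007] (np.float64(310.70313735332746), np.float64(213.3543841561317)) (np.float64(343.0471256276348), np.float64(188.27807946410258))
```

View pics/v2.png

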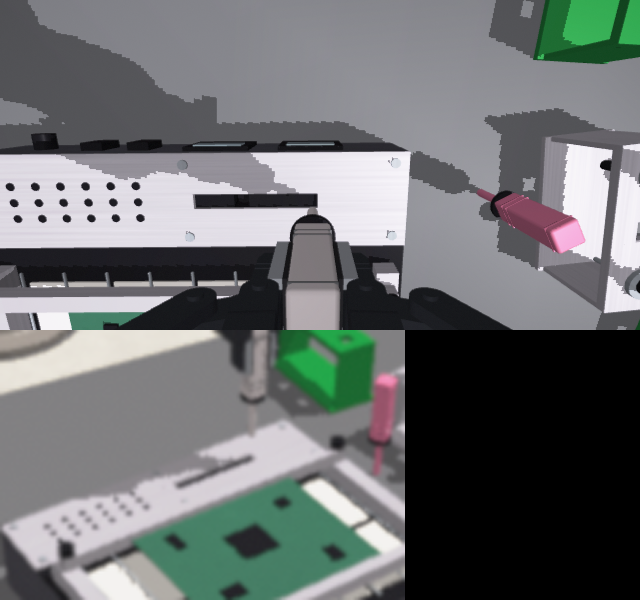

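The slot spans about (194–317, 194–208) in the wrist image, with the tip at about (312,208) near its left (+y) end. Now I'll get the slot geometry and check the floor brightness along it.

```bash
python3 - <<'E'
from w import *
c=load('w2'); g=cv2.cvtColor(c['color'],cv2.COLOR_RGB2GRAY)
print(g[188:214,215]);print(g[188:214,290])
for r in(198,201,204):print(r,list(g[r,188:322:2]))
for u,v in((193.5,194),(193.5,208.5),(317.5,194),(317.5,208.5)):print(u,v,back(c,u,v,.075).round(4))
print('tip px ',list(g[200:216,312]),list(g[208,300:325]))
cv2.imwrite('pics/slot.png',cv2.resize(c['color'][185:225,185:330],(790,218),interpolation=2)[:,:,::-1])
E
```

```text
[223 225 226 224 223 220 108  39  32  30  32  32  33  31  32  32  32  24
  22  75 126 216 224 225 225 225]
[160 148 150 148 148  95  44  34  34  35  33  35  35  34  34  34  22  21
  40  97 191 224 227 229 228 228]
198 [np.uint8(224), np.uint8(224), np.uint8(218), np.uint8(111), np.uint8(31), np.uint8(31), np.uint8(31), np.uint8(31), np.uint8(32), np.uint8(31), np.uint8(30), np.uint8(32), np.uint8(33), np.uint8(31), np.uint8(31), np.uint8(32), np.uint8(32), np.uint8(31), np.uint8(32), np.uint8(33), np.uint8(32), np.uint8(32), np.uint8(32), np.uint8(19), np.uint8(15), np.uint8(19), np.uint8(23), np.uint8(31), np.uint8(21), np.uint8(23), np.uint8(24), np.uint8(34), np.uint8(31), np.uint8(31), np.uint8(32), np.uint8(32), np.uint8(32), np.uint8(33), np.uint8(33), np.uint8(33), np.uint8(33), np.uint8(34), np.uint8(33), np.uint8(33), np.uint8(33), np.uint8(33), np.uint8(34), np.uint8(33), np.uint8(33), np.uint8(34), np.uint8(35), np.uint8(33), np.uint8(34), np.uint8(35), np.uint8(34), np.uint8(34), np.uint8(34), np.uint8(35), np.uint8(34), np.uint8(34), np.uint8(33), np.uint8(35), np.uint8(
[... 2015 characters left out ...]
09 -0.0039  0.075 ]
317.5 194 [0.5122 0.085  0.075 ]
317.5 208.5 [0.523 0.086 0.075]
tip px  [np.uint8(35), np.uint8(32), np.uint8(32), np.uint8(34), np.uint8(33), np.uint8(21), np.uint8(58), np.uint8(118), np.uint8(122), np.uint8(123), np.uint8(123), np.uint8(123), np.uint8(123), np.uint8(122), np.uint8(46), np.uint8(14)] [np.uint8(193), np.uint8(193), np.uint8(193), np.uint8(193), np.uint8(193), np.uint8(194), np.uint8(194), np.uint8(195), np.uint8(189), np.uint8(144), np.uint8(125), np.uint8(124), np.uint8(122), np.uint8(119), np.uint8(115), np.uint8(130), np.uint8(206), np.uint8(226), np.uint8(231), np.uint8(231), np.uint8(231), np.uint8(231), np.uint8(232), np.uint8(231), np.uint8(231)]
```

View pics/slot.png

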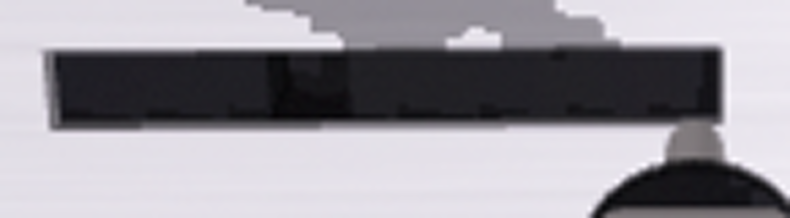

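The darker square patch at columns about 234–249 is the well opening. I'll work out the move relative to the tip as this same camera sees it.

```bash
python3 - <<'E'
from w import *
c=load('w2'); o=arm.get_obs();R=Ro.from_euler('xyz',o['tool_rot']);zt=o['tool_pos'][2]-.1484;print(zt,o['tool_pos'])
tip=back(c,312.5,205.9,zt)+[.0035,0,0]; print('tip',tip)
sl=np.mean([back(c,u,v,.075) for u,v in((193.5,194),(193.5,208.5),(317.5,194),(317.5,208.5))],0)
d=np.array([back(c,317.5,201.2,.075)-back(c,193.5,201.2,.075)])[0];d=(back(c,317.5,194,.075)-back(c,193.5,194,.075));d/=np.linalg.norm(d)
print('slot',sl,d,np.degrees(np.arctan2(d[1],d[0])))
w=[(back(c,u,200,.071)-sl)@d*1000 for u in(233.5,249.5)];print('well y offs',w)
m=sl+d*np.mean(w)/1000
print('well',m,'shift tool mm',R.inv().apply(m-tip)*1000)
E
```

```text
0.10182947516488414 [0.51850176 0.08063153 0.25022948]
tip [0.51727479 0.08150196 0.10182948]
slot [0.52151657 0.04082514 0.075     ] [-0.08794065  0.99612572  0.        ] 95.04514535866056
well y offs [np.float64(-16.797610298976416), np.float64(-5.045219907594412)]
well [0.52247701 0.02994604 0.075     ] shift tool mm [-51.83414912   0.62317688  26.7904726 ]
```

```bash
python3 -m creep '{"linear":[[-26,0.3,0],[-26,0.3,0],[0,0,8],[0,0,8],[0,0,0],[0,0,0]],"rot":[[0,0,0],[0,0,0],[0,0,0],[0,0,0],[0,0,0],[0,0,0]]}'
python3 - <<'E'
from w import *
c=shot('wrist','w3'); o=arm.get_obs();print(o['tool_pos'],o['contact_force'])
cv2.imwrite('pics/w3c.png',cv2.resize(c['color'][170:250,180:440],(780,240),interpolation=2)[:,:,::-1])
R=Ro.from_euler('xyz',o['tool_rot']);print(proj(c,o['tool_pos']+R.apply([0,0,.1484])),proj(c,[.5225,.02995,.071]))
E
```

```text
time: 6.1
tool_pos: [0.5226, 0.0294, 0.2328]
tool_rot: [-3.141, -0.001, 1.659]
contact_force: [-0.1, -0.0, -1.1]
finger_gap: 0.202
[0.52279508 0.02927226 0.23303576] [ 0.18324406  0.60815085 -0.83731094]
(np.float64(311.43862159764984), np.float64(211.34069509445084)) (np.float64(312.37256948425613), np.float64(205.27041647149107))
```

View pics/w3c.png

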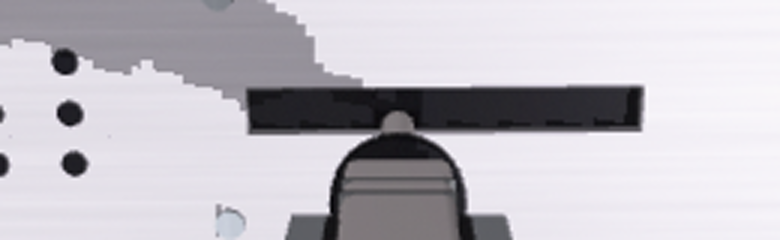

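```bash
python3 - <<'E'
from w import *
c=load('w3'); o=arm.get_obs();R=Ro.from_euler('xyz',o['tool_rot']);g=cv2.cvtColor(c['color'],cv2.COLOR_RGB2GRAY)
print(*g[203,296:330]);print(*g[208,300:324]);print(*g[198:216,312]);print(*g[195:220,350])
sl=np.mean([back(c,u,v,.075) for u,v in((262.5,199.5),(262.5,214),(394.5,199),(394.5,213.5))],0)
d=np.array([np.cos(np.radians(95.04)),np.sin(np.radians(95.04)),0])
for v0 in(206,207):
  tip=back(c,312.3,v0,o['tool_pos'][2]-.1484)+[.0035,0,0]; print('tip off in slot y,x mm',(tip-sl)@d*1000,(tip-sl)@[d[1],-d[0],0]*1000)
for u in(304,320.3):print((back(c,u,202,.071)-sl)@d*1000)
E
```

```text
22 24 21 21 22 21 22 22 24 22 23 23 24 28 35 33 22 23 22 21 23 22 20 22 25 36 35 36 36 37 37 37 36 36
33 34 35 32 23 15 14 13 37 97 122 123 123 118 114 104 36 13 13 16 26 36 35 37
229 88 20 21 22 22 21 22 20 115 123 124 123 124 123 123 46 15
236 235 234 201 79 40 39 40 40 39 40 39 41 40 40 27 20 57 97 201 232 235 235 235 234
tip off in slot y,x mm -11.322527255111407 0.3656276528765133
tip off in slot y,x mm -11.322487948495624 1.0418744232824273
-16.71567448663646
-5.491312258493783
```

```bash
python3 -m creep '{"linear":[[0,-0.6,4],[0,0,4],[0,0,2],[0,0,1],[0,0,1],[0,0,0]],"rot":[[0,0,0],[0,0,0],[0,0,0],[0,0,0],[0,0,0],[0,0,0]]}'
python3 -m creep '{"linear":[[0,0,1],[0,0,1],[0,0,1],[0,0,1],[0,0,0]],"rot":[[0,0,0],[0,0,0],[0,0,0],[0,0,0],[0,0,0]]}'
```

```text
time: 6.75
tool_pos: [0.5221, 0.0281, 0.2208]
tool_rot: [-3.142, -0.0, 1.657]
contact_force: [-0.1, -0.6, -0.4]
finger_gap: 0.203
time: 7.25
tool_pos: [0.522, 0.0281, 0.2167]
tool_rot: [-3.141, -0.0, 1.657]
contact_force: [0.1, 1.0, -1.0]
finger_gap: 0.2
```

No floor contact at a tip z of about .068 m, which is below the guard strip (.071), so the tip is entering the well. Continuing gently.

```bash
python3 -m creep '{"linear":[[0,0,1],[0,0,1],[0,0,1],[0,0,1],[0,0,1],[0,0,0]],"rot":[[0,0,0],[0,0,0],[0,0,0],[0,0,0],[0,0,0],[0,0,0]]}'
python3 -m creep '{"linear":[[0,0,1],[0,0,1],[0,0,0],[0,0,0]],"rot":[[0,0,0],[0,0,0],[0,0,0],[0,0,0]]}'
```

```text
time: 7.85
tool_pos: [0.522, 0.0281, 0.2117]
tool_rot: [-3.141, -0.0, 1.657]
contact_force: [0.2, -0.4, -0.8]
finger_gap: 0.204
time: 8.25
tool_pos: [0.5221, 0.0282, 0.2099]
tool_rot: [-3.142, -0.0, 1.657]
contact_force: [-0.0, -0.4, -0.7]
finger_gap: 0.205
```

```bash
python3 -m creep '{"linear":[[0,0,1],[0,0,1],[0,0,0],[0,0,0]],"rot":[[0,0,0],[0,0,0],[0,0,0],[0,0,0]]}'
python3 -m creep '{"linear":[[0,0,1],[0,0,1],[0,0,0],[0,0,0]],"rot":[[0,0,0],[0,0,0],[0,0,0],[0,0,0]]}'
```

```text
time: 8.65
tool_pos: [0.5223, 0.0282, 0.2084]
tool_rot: [3.141, -0.0, 1.657]
contact_force: [-0.8, -0.6, 4.9]
finger_gap: 0.205
time: 9.05
tool_pos: [0.5223, 0.0282, 0.2062]
tool_rot: [3.141, -0.0, 1.657]
contact_force: [-0.8, 0.1, 6.1]
finger_gap: 0.202
```

The button is yielding at about 6 N. Half-millimetre steps from here to the stop.

```bash
python3 -m creep '{"linear":[[0,0,0.5],[0,0,0.5],[0,0,0],[0,0,0]],"rot":[[0,0,0],[0,0,0],[0,0,0],[0,0,0]]}'
python3 -m creep '{"linear":[[0,0,0.5],[0,0,0],[0,0,0]],"rot":[[0,0,0],[0,0,0],[0,0,0]]}'
python3 -m creep '{"linear":[[0,0,0.5],[0,0,0],[0,0,0]],"rot":[[0,0,0],[0,0,0],[0,0,0]]}'
```

```text
time: 9.45
tool_pos: [0.5223, 0.0281, 0.2051]
tool_rot: [3.141, -0.0, 1.657]
contact_force: [-0.6, 0.4, 5.1]
finger_gap: 0.202
time: 9.75
tool_pos: [0.5223, 0.0282, 0.2045]
tool_rot: [3.141, -0.0, 1.657]
contact_force: [-0.9, -0.6, 4.8]
finger_gap: 0.202
time: 10.05
tool_pos: [0.5223, 0.0282, 0.2041]
tool_rot: [3.141, -0.0, 1.657]
contact_force: [0.3, -0.5, 6.2]
finger_gap: 0.203
```

```bash
for i in 1; do python3 -m creep '{"linear":[[0,0,0.4],[0,0,0],[0,0,0]],"rot":[[0,0,0],[0,0,0],[0,0,0]]}'; done
python3 -m creep '{"linear":[[0,0,0.4],[0,0,0],[0,0,0]],"rot":[[0,0,0],[0,0,0],[0,0,0]]}'
```

```text
time: 10.35
tool_pos: [0.5224, 0.0281, 0.2041]
tool_rot: [3.141, -0.0, 1.657]
contact_force: [-0.6, -0.3, 8.5]
finger_gap: 0.204
time: 10.65
tool_pos: [0.5224, 0.0281, 0.204]
tool_rot: [3.141, -0.0, 1.657]
contact_force: [-1.9, -0.4, 9.5]
finger_gap: 0.201
```

```bash
python3 -m creep '{"linear":[[0,0,0.5],[0,0,0],[0,0,0]],"rot":[[0,0,0],[0,0,0],[0,0,0]]}'
python3 -m creep '{"linear":[[0,0,-5],[0,0,-10],[0,0,-20],[0,0,-40],[0,0,-40],[0,0,-30],[0,0,0],[0,0,0]],"rot":[[0,0,0],[0,0,0],[0,0,0],[0,0,0],[0,0,0],[0,0,0],[0,0,0],[0,0,0]]}'
python3 - <<'E'
from w import *
delta([.5163,.3266,.345],1.7995)
E
```

```text
time: 10.95
tool_pos: [0.5225, 0.0281, 0.2039]
tool_rot: [3.141, -0.001, 1.657]
contact_force: [-3.0, -0.0, 12.2]
finger_gap: 0.203
time: 11.75
tool_pos: [0.5219, 0.0281, 0.3477]
tool_rot: [3.141, -0.0, 1.657]
contact_force: [-0.3, 0.6, -1.0]
finger_gap: 0.199
shift [297.8  20.2   2.8] turn z -0.142341660204788 yaw 1.657158339795212 tool z [ 5.e-04  3.e-04 -1.e+00]
```

Hard stop confirmed: 12 N, no further travel, 5 mm total. Back to the stand.

```bash
python3 -m creep '{"linear":[[43,3,0],[43,3,0],[43,3,0],[43,3,0],[43,3,0],[43,3,0],[40,2,0],[0,0,0]],"rot":[[0,0,0],[0,0,0],[0,0,0],[0,0,0],[0,0,0],[0,0,0],[0,0,0],[0,0,0]]}'
python3 -m creep '{"linear":[[0,0,0],[0,0,0],[0,0,25],[0,0,20],[0,0,0],[0,0,0]],"rot":[[0,0,-0.071],[0,0,-0.071],[0,0,0],[0,0,0],[0,0,0],[0,0,0]]}'
python3 - <<'E'
from w import *
delta([.5165,.3268,.1854],1.7995)
c=shot('wrist','w4'); o=arm.get_obs()
cv2.imwrite('pics/w4c.png',cv2.resize(c['color'][90:290,220:420],(600,600),interpolation=2)[:,:,::-1])
print(proj(c,[.5163,.3266,.08]),proj(c,o['tool_pos']-[0,0,.1484]))
E
```

```text
time: 12.55
tool_pos: [0.5128, 0.3343, 0.3444]
tool_rot: [-3.136, -0.002, 1.668]
contact_force: [-0.4, 0.0, -2.4]
finger_gap: 0.199
time: 13.15
tool_pos: [0.5159, 0.3261, 0.3014]
tool_rot: [-3.139, 0.001, 1.799]
contact_force: [0.2, -0.2, -0.3]
finger_gap: 0.204
shift [  0.7   1.  116. ] turn z -0.0007356790660764112 yaw 1.7987643209339237 tool z [-0.0022 -0.0018 -1.    ]
(np.float64(312.6314542460362), np.float64(187.4828865956454)) (np.float64(312.4215966969222), np.float64(212.77272682644568))
```

View pics/w4c.png

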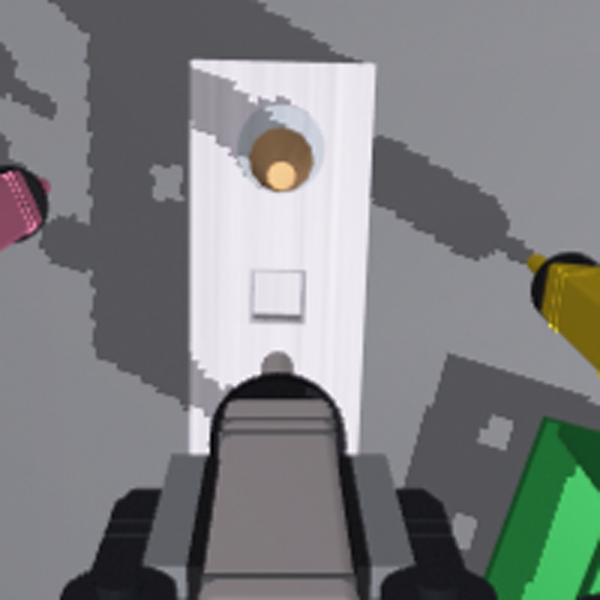

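The empty hole is at (312.7,188.3), which matches the prediction. The tip is aligned in column, so I lower it.

```bash
python3 -m creep '{"linear":[[0.7,0.8,25],[0,0,25],[0,0,15],[0,0,5],[0,0,0]],"rot":[[0,0,0],[0,0,0],[0,0,0],[0,0,0],[0,0,0]]}'
python3 -m creep '{"linear":[[0,0,10],[0,0,15],[0,0,10],[0,0,6],[0,0,2],[0,0,0],[0,0,0]],"rot":[[0,0,0],[0,0,0],[0,0,0],[0,0,0],[0,0,0],[0,0,0],[0,0,0]]}'
```

```text
time: 13.7
tool_pos: [0.5171, 0.3277, 0.2327]
tool_rot: [-3.142, 0.0, 1.799]
contact_force: [-0.2, 0.2, -0.5]
finger_gap: 0.202
time: 14.4
tool_pos: [0.5172, 0.3278, 0.19]
tool_rot: [3.141, -0.0, 1.799]
contact_force: [-0.5, 0.6, -1.2]
finger_gap: 0.204
```

```bash
python3 -m creep '{"linear":[[0,0,2],[0,0,1],[0,0,1],[0,0,0.5],[0,0,0],[0,0,0]],"rot":[[0,0,0],[0,0,0],[0,0,0],[0,0,0],[0,0,0],[0,0,0]]}'
python3 -m creep '{"linear":[[0,0,0.5],[0,0,0.5],[0,0,0]],"rot":[[0,0,0],[0,0,0],[0,0,0]]}'
```

```text
time: 15.0
tool_pos: [0.5169, 0.3276, 0.1851]
tool_rot: [3.141, -0.0, 1.799]
contact_force: [-0.0, -0.0, -0.8]
finger_gap: 0.199
time: 15.3
tool_pos: [0.517, 0.3276, 0.1844]
tool_rot: [3.141, -0.0, 1.799]
contact_force: [0.3, -0.5, 0.6]
finger_gap: 0.207
```

```bash
python3 -m creep '{"linear":[[0,0,0.5],[0,0,0],[0,0,0],[0,0,0],[0,0,0],[0,0,0],[0,0,0],[0,0,0]],"rot":[[0,0,0],[0,0,0],[0,0,0],[0,0,0],[0,0,0],[0,0,0],[0,0,0],[0,0,0]]}' 0
python3 -m creep '{"linear":[[0,0,-10],[0,0,-20],[0,0,-30],[0,0,-40],[0,0,-40],[0,0,0],[0,0,0]],"rot":[[0,0,0],[0,0,0],[0,0,0],[0,0,0],[0,0,0],[0,0,0],[0,0,0]]}'
python3 - <<'E'
from w import *
s=shot('scene','s5')['color'][100:230,320:520]; w=shot('wrist','w5')['color'];b=load('scene0')['color'][100:230,320:520]
r=lambda a:cv2.resize(a,(320,208),interpolation=2)
cv2.imwrite('pics/end.png',np.vstack([np.hstack([r(b),r(s)]),w[:390]])[:,:,::-1])
E
```

```text
time: 16.1
tool_pos: [0.517, 0.3277, 0.1836]
tool_rot: [3.141, -0.0, 1.799]
contact_force: [-0.3, -0.7, 0.3]
finger_gap: 0.999
time: 16.8
tool_pos: [0.5174, 0.3277, 0.3255]
tool_rot: [3.139, -0.001, 1.799]
contact_force: [-0.4, -1.1, -0.6]
finger_gap: 1.002
```

View pics/end.png

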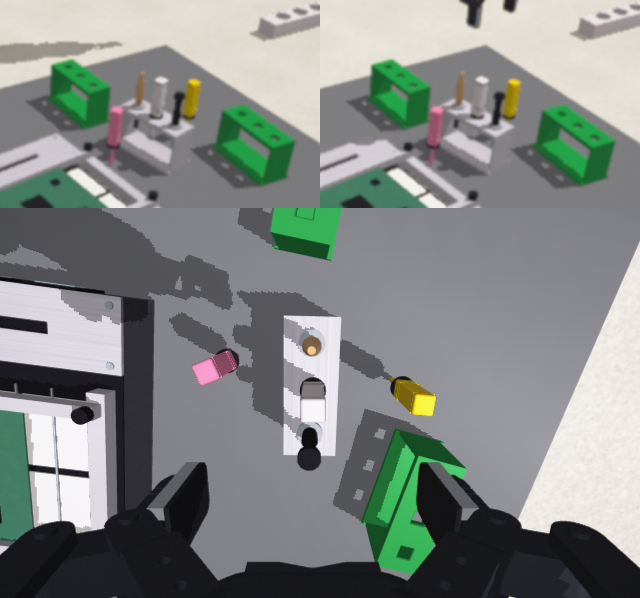

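The probe hangs upright in its middle hole, as in the before picture on the left. The driver, brush and look-alikes have not moved, and the gripper is clear. Handing in.

```bash
python3 -c "
from workcell import arm
print(arm.sign_off())"
```

```text
the job is handed in; nothing more can be done
None
```

The cut-out button is pushed in and the probe is back in the middle hole of the stand. The job was handed in at about 17 s; `sign_off` reports no verdict.

- **Finding the well:** I did not have to slide along the slot. The opening showed in the wrist image about 11 mm to the −y side of the slot's centre, and the tip went straight in with no contact with the guard strip.
- **Pushing the button:** It yielded at about 5–6 N and travelled about 5 mm. It then held at a hard stop, with a peak wrist reading of about 12 N against the 25 N limit. I worked out the button travel from tool height and force, because its state can't be read directly.
- **Last checks:** The final pictures show the probe upright with its collar on the top plate. The screwdriver, brush and look-alikes are where they were, and the open gripper is well clear. The multimeter was not in the last pictures, but the arm never went near it. No check failed. The wrist camera and the commanded tip position differed by 1–2 mm, which I allowed for by measuring the tip relative to the slot.

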